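# Gauge the blind port of a ball valve

## Task

Take the depth gauge out of its blue stand and lower its rod into the upright port of the grey ball valve, then push it slowly down, against the stiff orange marker collar that catches on the rim, until you feel the rod firmly touch the bottom. Go gently, with less than 20 N, as the seal at the bottom is easily dented. Then let go and leave the gauge standing in the port, rod on the bottom and collar on the rim marking the depth, with the other parts on the mat left where they are.

Things in the scene. Friction and masses are not known exactly. Their poses are not given: they have to be found in the camera images.
- gauge: depth gauge, upright in the stand at the start: steel rod of 10 mm diameter, foot tapering to 6 mm over the lowest 4 mm, 110 mm long below a black square grip 24 x 24 mm and 36 mm high (yellow dot on top). Origin at the rod's lower tip, z up along the rod, x and y square to the grip's faces. About 0.13 kg, varying. An orange collar sits on the rod
- gauge_tip (a point): the rod's lower tip (the origin of gauge)
- gauge_grip (a point): centre of the gauge's black square grip, 128 mm above the tip
- collar (a joint): the orange marker collar (32 mm diameter, 10 mm thick) sliding stiffly on the rod: its underside is this value + 30 mm above the rod's tip. 0 (lowest stop, at the start) to 0.060 m. It takes about 3 N along the rod to shift it and it stays where it is left; the gauge's own weight does not shift it
- collar_under (a point): centre of the collar's underside
- valve: grey plastic ball valve with a red lever handle, clamped upright and immovable in a round cradle (72 mm diameter) on the mat. Origin at the centre of the cradle's underside, z up; 95 mm high, top nut 48 mm in diameter, the port open in its top. The lever stands out level along the valve's +x, at y = -50 mm, 45 mm up, out to x = 78 mm
- port (a point): centre of the port's mouth, level with the rim, 95 mm above the valve's origin. The port is an upright blind bore of 13 mm diameter; its bottom lies somewhere 38 to 62 mm below the rim: how deep is not known and not measured. The bottom is a rubber seal that gives about 1 mm for 8 N and is dented by more than 20 N
- stand: blue round gauge stand, fixed, 60 mm foot, 50 mm high with a blind hole of 13 mm diameter and 30 mm deep in its top, where the gauge stands. Origin at the centre of its underside
- stand_mouth (a point): centre of the stand's hole, level with its top
- nipple: bystander: chrome extension nipple standing, 28 mm diameter, 45 mm high; origin under its centre
- insert: bystander: white ceramic tap insert standing, 26 mm diameter, 40 mm high; origin under its centre
- spanner: bystander: steel spanner lying flat, 170 mm long
- tube: bystander: clear parts tube with blue twist cap, standing, 38 mm diameter, 90 mm high; origin under its centre
- reel: bystander: white flat tape reel, 56 mm diameter, 14 mm high; origin under its centre
- tray: bystander: yellow open parts tray 70 x 110 x 25 mm; origin under its centre
- sealant: bystander: sealant bottle, 44 mm diameter, 100 mm high; origin under its centre

How it is judged:
By the outcome, as a careful person would: the job done as asked, in the order asked, and still so for the second after the job is handed in, with the robot touching nothing.
It also fails if it takes over 51 s, if anything falls off the work surface, if the arm or the gripper's body presses on something with over 40 N, if the wrist force passes 120 N, or if a joint passes its speed limit or range.

## Robot

A 7-joint arm with a two-finger parallel gripper is mounted at the origin on the work surface. World frame = base frame: x ahead of the robot, y to its left, z up, the work surface at z = 0. Lengths are in mm, angles in rad, forces in N, time in s.
With the tool pointing down it reaches from about 400 to 900 mm from the base axis. Payload 5.6 kg.
Tool frame: the origin (TCP) lies between the finger pads; the fingertips stand 14 mm ahead of it and the grasp point (between the pads) lies 5 mm behind it (env.nose_length is the x of the fingertips in the tool frame, in mm); x points along the fingers, z is the direction in which the jaws open and shut, and the axes are right-handed (so a half turn about x gives the same grasp; the last joint's range is limited). The gripper opens to 92 mm and grips with 3 to 60 N. Pads are 20 mm wide; open, the fingers measure 128 mm over their backs; the gripper's body (75 mm by 189 mm) begins 69 mm behind the grasp point.
Start: joints at [-1.282, 0.468, -0.012, 1.603, 0.006, 1.071, -0.056], TCP at [211.775, 614.54, 228.592] pointing down, gripper open.
Joint ranges: [-2.53, 2.53], [-0.31, 2.02], [-1.57, 1.55], [0.28, 2.44], [-1.29, 4.43], [0.15, 1.84], [-2.92, 2.92]. Speed limits (rad/s): [2.57, 2.57, 3.14, 3.14, 3.14, 3.14, 3.14].

## Interface

Orientations are given as [roll, pitch, yaw] about the fixed x, y, z axes, in that order (R = Rz(yaw) Ry(pitch) Rx(roll)).
In Python, from cell import env gives the robot as it stands.
- The arm moves only by the shell command python3 -m creep 'ROWS' [FORCE]. ROWS is JSON, a list of rows, each a list of 3 entries, a list of its own where there are three numbers: the turn, a rotation vector about the tool's x, y, z in rad, then the shift along the tool's x, y, z in m, then the gripper command: -1 is shut, 1 is fully open, values between are in proportion. A call has 1 to 20 rows; each row shifts and turns the commanded pose from where the row before left it, along the tool's axes as they then stand; what a row does not reach is not made up. A row lasts 1/12 s, in which the tool goes at most 41.7 mm and 7.16 degrees, less where a joint would pass 70% of its speed; a pose out of reach is approached as far as the arm can. A call with a gripper value outside its range is refused whole. The fingers move at their own pace and stop on an object; FORCE is the grip in N (left out, the last holds). Time passes only in rows, so rows that do not move let the fingers close. It gives the time, the measured TCP pose, the force and the opening at its end, in the units of the state.
- env.state(): the state, without advancing time (a new reading comes with each control period).
- env.get_image(name): name is "scene" or "side" or "wrist"; returns (picture, depth): 400x640x3 uint8, blue, green, red; 400x640 float32, mm along the optical axis (not along the pixel's ray), 0 where there is no reading.
- env.calibration(name): a dict with "K" (3x3 intrinsics, pixels), "world_from_camera" (4x4, takes a point from camera to world coordinates); the wrist camera has in their place "tool_from_camera" (4x4, takes a point from camera to tool coordinates, whose origin is the TCP and whose axes are the tool frame's). Camera axes: x right, y down, z forward; pixel columns grow to the right and rows downward; lengths in mm; the calibration is good to about 2 mm. A picture is of the moment at which its call begins: read the wrist's pose just before it. calibration takes no time and is no camera call.
- env.sign_off(): hands the job in, once; it reports no verdict.
Trained networks look in the newest picture that a camera, given by its name, has taken for a name from the list of things; names that differ only in an ending like _2 or _b are one class to them, and where a whole thing is asked for, a point or a joint stands for the part that bears it (a point fixed in the world has none). Each returns a list of dicts, best first, with "confidence" (0 to 1); they miss things now and then, are a little off and sometimes report something else, mostly with a low value. They report only what shows in the picture. A call takes as long as a camera call.
- env.search_frame(camera, target): "centre" ([column, row] in pixels, amid what is visible of it).
- env.place_of(camera, target): "centre" ([column, row] in pixels: a listed point, or the origin of a listed thing).
The state is a dict: "t": time; "qpos": joint angles; "dq": joint speeds; "joint_torque": joint torques, N m; "tool_pos": TCP position; "tool_rot": TCP orientation; "contact_force": force on the tool from outside, world axes, zero at the start; "wrist_torque": the same for the moment, N m; "finger_gap": opening from 0.0 (shut) to 1.0 (fully open).
Only numpy, scipy, OpenCV 4.12 (cv2) and the standard library are available. Lean on these libraries where they do the work, as an engineer would, in place of code of your own. Each camera call takes 0.05 s, during which the arm holds its last target. There are 200 camera calls.

## Working session

There is one attempt and no reset: what is moved stays moved. The work goes in short steps, Python scripts to look and compute and a shell command to move; the robot and the scene stay as the last step left them, time stands still between calls to the robot, and variables do not carry over. Pictures are saved under pics/ and viewed, about 8 in all and at most 12, crops included, and the job is handed in when it is done.

```bash
ls; mkdir -p pics
cat > h.py <<'E'
from cell import env
import numpy as np, cv2
from scipy.spatial.transform import Rotation as R
def cam(n):
    s=env.state(); im,d=env.get_image(n); c=env.calibration(n)
    K=np.array(c["K"])
    if "world_from_camera" in c: T=np.array(c["world_from_camera"])
    else:
        W=np.eye(4);W[:3,:3]=R.from_euler('xyz',s["tool_rot"]).as_matrix();W[:3,3]=s["tool_pos"]
        T=W@np.array(c["tool_from_camera"])
    return im,d,K,T
def ray_z(px,K,T,z):
    r=T[:3,:3]@np.linalg.inv(K)@[px[0],px[1],1]; o=T[:3,3]
    return o+r*(z-o[2])/r[2]
def proj(p,K,T):
    q=K@(np.linalg.inv(T)@[*p,1])[:3]; return q[:2]/q[2]
E
python3 - <<'E'
from h import *
s=env.state(); print(s)
hs={'gauge_grip':148,'port':95,'stand_mouth':50,'valve':0,'collar_under':50,'nipple':0,'tube':0,'sealant':0}
for n in ('scene','side'):
    im,d,K,T=cam(n); cv2.imwrite(f'pics/{n}0.png',im); print(n,T[:3,3])
    for t in ('gauge_grip','port','stand_mouth','valve'):
        r=env.place_of(n,t)
        for q in r[:2]: print(t,np.round(q['centre']),round(q['confidence'],2),ray_z(q['centre'],K,T,hs[t]).round(1))
E
```

```text
pics
{'t': 0.0, 'qpos': array([-1.2820027 ,  0.46835065, -0.01159772,  1.60361295,  0.00602348,
        1.07139638, -0.05630252]), 'dq': array([-1.13820657e-03,  5.28795603e-04,  5.40279857e-04, -1.47049568e-04,
       -7.63965592e-04, -3.04384816e-03, -5.66451567e-05]), 'joint_torque': array([-5.98537517e-04, -5.20557082e+01, -1.26115861e-02, -2.43742400e+01,
       -5.66252251e-02,  1.71885139e-02,  1.50581013e-04]), 'tool_pos': array([211.62436898, 614.00067777, 227.66196465]), 'tool_rot': array([-3.05786653,  1.56906295, -1.81892367]), 'contact_force': array([ 0.15440352,  0.9621963 , -0.56054963]), 'wrist_torque': array([ 0.02653203, -0.03514784, -0.02218638]), 'finger_gap': 1.0010428455322304}
scene [1126.14137002  306.79253477  586.0539784 ]
port [295. 185.] 0.63 [ 511.9 -158.7   95. ]
stand_mouth [422. 255.] 0.69 [512.4 133.6  50. ]
valve [297. 220.] 0.86 [ 507.4 -159.5    0. ]
side [272.55920282 499.89335271 595.07439312]
gauge_grip [285. 260.] 0.88 [515.  135.6 148. ]
port [354. 197.] 0.82 [ 510. -158.   95.]
stand_mouth [289. 302.] 0.57 [507.8 139.5  50. ]
valve [352. 221.] 0.68 [ 519.3 -184.3    0. ]
valve [285. 261.] 0.6 [594.   17.4   0. ]
```

View pics/scene0.png

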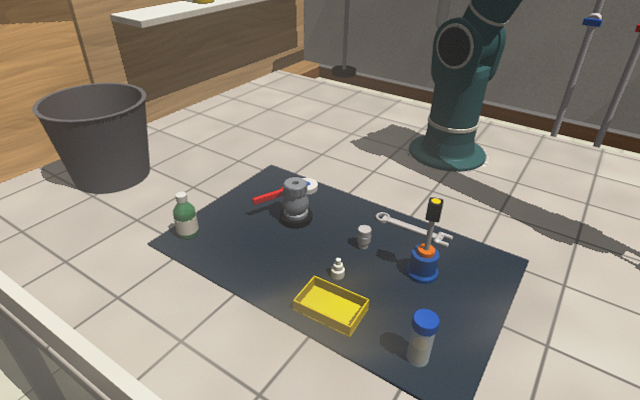

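View pics/side0.png

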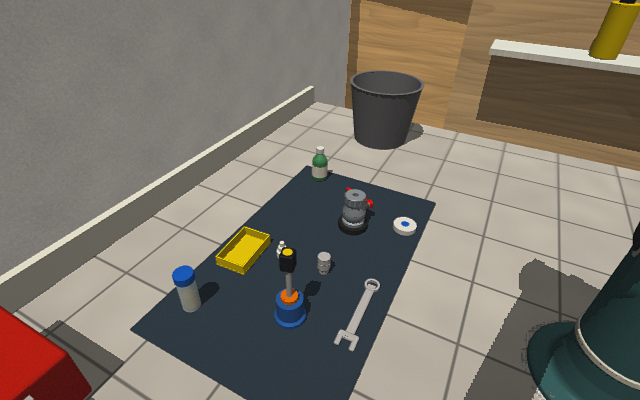

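The scene view shows the gauge in its stand (grip ~435,210), the valve (~295,190, lever pointing left) and the bystanders clear. The side view agrees: grip at 287,260, valve mouth at 354,196. I'll move above the gauge.

```bash
cat >> h.py <<'E'
def delta(target):
    s=env.state(); M=R.from_euler('xyz',s["tool_rot"]).as_matrix()
    return M.T@(np.array(target)-s["tool_pos"])/1000, M
E
python3 - <<'E'
from h import *
d,M=delta([514,135,260]); print(d,d/16); print(M.round(3))
c=env.calibration('wrist');print(np.round(c['tool_from_camera'],2),c['K'])
E
```

```text
[-0.03142343 -0.44200824 -0.35488011] [-0.00196396 -0.02762552 -0.02218001]
[[-0.    -0.945  0.326]
 [-0.     0.326  0.945]
 [-1.     0.    -0.   ]]
[[   0.     -0.26    0.96 -155.72]
 [   0.     -0.96   -0.26   73.79]
 [   1.      0.     -0.      0.3 ]
 [   0.      0.      0.      1.  ]] [[313.42508901   0.         321.01940704]
 [  0.         313.42508901 203.24656761]
 [  0.           0.           1.        ]]
```

```bash
python3 -m creep '[[[0,0,0],[-0.00175,-0.02456,-0.01972],1],[[0,0,0],[-0.00175,-0.02456,-0.01972],1],[[0,0,0],[-0.00175,-0.02456,-0.01972],1],[[0,0,0],[-0.00175,-0.02456,-0.01972],1],[[0,0,0],[-0.00175,-0.02456,-0.01972],1],[[0,0,0],[-0.00175,-0.02456,-0.01972],1],[[0,0,0],[-0.00175,-0.02456,-0.01972],1],[[0,0,0],[-0.00175,-0.02456,-0.01972],1],[[0,0,0],[-0.00175,-0.02456,-0.01972],1],[[0,0,0],[-0.00175,-0.02456,-0.01972],1],[[0,0,0],[-0.00175,-0.02456,-0.01972],1],[[0,0,0],[-0.00175,-0.02456,-0.01972],1],[[0,0,0],[-0.00175,-0.02456,-0.01972],1],[[0,0,0],[-0.00175,-0.02456,-0.01972],1],[[0,0,0],[-0.00175,-0.02456,-0.01972],1],[[0,0,0],[-0.00175,-0.02456,-0.01972],1],[[0,0,0],[-0.00175,-0.02456,-0.01972],1],[[0,0,0],[-0.00175,-0.02456,-0.01972],1],[[0,0,0],[0,0,0],1],[[0,0,0],[0,0,0],1]]' 40
python3 - <<'E'
from h import *
d,M=delta([514,135,260]);print(env.state()['t'],d,M.round(3))
im,dd,K,T=cam('wrist');print(T[:3,3])
for t,z in (('gauge_grip',148),('stand_mouth',50),('collar_under',50)):
    for q in env.place_of('wrist',t)[:1]: print(t,q,ray_z(q['centre'],K,T,z))
# grip top: depth band
ys,xs=np.mgrid[:400,:640]
P=np.stack([(xs-K[0,2])/K[0,0]*dd,(ys-K[1,2])/K[1,1]*dd,dd],-1)@T[:3,:3].T+T[:3,3]
m=(dd>0)&(abs(P[...,2]-166)<5)&(abs(P[...,0]-514)<40)&(abs(P[...,1]-135)<40)
print(m.sum()); 
if m.sum()>20: print(P[m].mean(0),P[m].min(0),P[m].max(0),cv2.minAreaRect(P[m][:,:2].astype(np.float32)))
cv2.imwrite('pics/w1.png',im)
E
```

```text
t: 2.17
tool_pos: [514.8, 133.2, 260.3]
tool_rot: [-1.428, 1.57, -0.193]
contact_force: [-0.8, 0.7, -0.2]
finger_gap: 0.999
2.1667 [0.00028442 0.00138244 0.00145283] [[ 0.001 -0.944  0.33 ]
 [-0.     0.33   0.944]
 [-1.    -0.001  0.   ]]
[445.17337869 157.7968392  415.96519012]
gauge_grip {'centre': [321.6, 199.4], 'confidence': 0.85} [511.35343947 135.0398867  148.        ]
stand_mouth {'centre': [324.9, 179.2], 'confidence': 0.6} [513.46106382 138.54248061  50.        ]
collar_under {'centre': [320.6, 178.0], 'confidence': 0.84} [510.42186057 134.20211648  50.        ]
295
[505.87277443 138.71323617 169.0492859 ] [495.67945872 123.92710613 161.06468366] [522.66056471 151.54816516 170.99695296] ((509.3960266113281, 137.76025390625), (24.143205642700195, 24.100067138671875), 15.122753143310547)
```

View pics/w1.png

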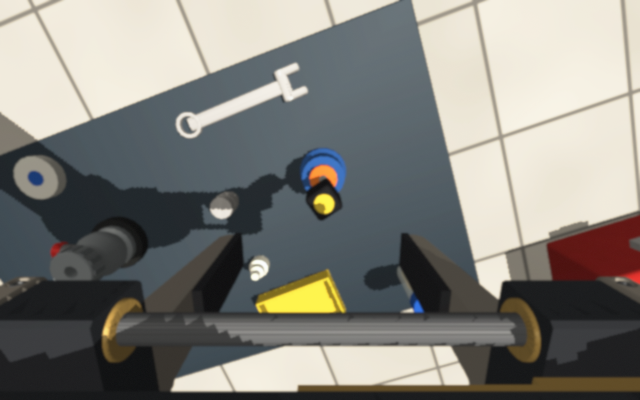

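The wrist view shows the grip (yellow dot at 323,204) over the orange collar and blue stand. The square's edges lie about 15° off world axes, so I turn the tool −0.6 rad about its x, drop a little and look again.

```bash
python3 -m creep '[[[-0.12,0,0],[0.006,0,0],1],[[-0.12,0,0],[0.006,0,0],1],[[-0.12,0,0],[0.006,0,0],1],[[-0.12,0,0],[0.006,0,0],1],[[-0.12,0,0],[0.006,0,0],1],[[0,0,0],[0.005,0,0],1],[[0,0,0],[0,0,0],1],[[0,0,0],[0,0,0],1]]' 40
python3 - <<'E'
from h import *
d,M=delta([511.5,136,143]);print(env.state()['t'],d,M.round(3))
im,dd,K,T=cam('wrist')
for t,z in (('gauge_grip',148),('collar_under',50)):
    for q in env.place_of('wrist',t)[:1]: print(t,q,ray_z(q['centre'],K,T,z))
ys,xs=np.mgrid[:400,:640]
P=np.stack([(xs-K[0,2])/K[0,0]*dd,(ys-K[1,2])/K[1,1]*dd,dd],-1)@T[:3,:3].T+T[:3,3]
m=(dd>0)&(abs(P[...,2]-167)<5)&(abs(P[...,0]-512)<30)&(abs(P[...,1]-135)<30)
print(m.sum(),P[m].mean(0),cv2.minAreaRect(P[m][:,:2].astype(np.float32)))
hsv=cv2.cvtColor(im,cv2.COLOR_BGR2HSV);y=(hsv[...,0]>20)&(hsv[...,0]<35)&(hsv[...,1]>150)&(hsv[...,2]>100)&m
if y.sum(): print('dot',y.sum(),ray_z((xs[y].mean(),ys[y].mean()),K,T,166))
c=im[120:320,220:420];cv2.imwrite('pics/w2.png',cv2.resize(c,None,fx=3,fy=3))
E
```

```text
t: 3.03
tool_pos: [513.7, 135.5, 225.0]
tool_rot: [1.35, 1.57, -3.096]
contact_force: [0.2, 0.1, 1.1]
finger_gap: 0.998
3.0333 [0.08197558 0.00198244 0.00107851] [[-0.    -0.965 -0.263]
 [-0.    -0.263  0.965]
 [-1.     0.     0.   ]]
gauge_grip {'centre': [324.3, 214.9], 'confidence': 0.85} [512.33261064 137.61557844 148.        ]
collar_under {'centre': [322.4, 183.9], 'confidence': 0.95} [508.53792886 135.35450527  50.        ]
819 [507.98424384 137.55667337 170.50775347] ((509.3841857910156, 138.14219665527344), (23.365976333618164, 23.620187759399414), 15.245469093322754)
dot 196 [512.43877462 138.18231037 166.        ]
```

View pics/w2.png

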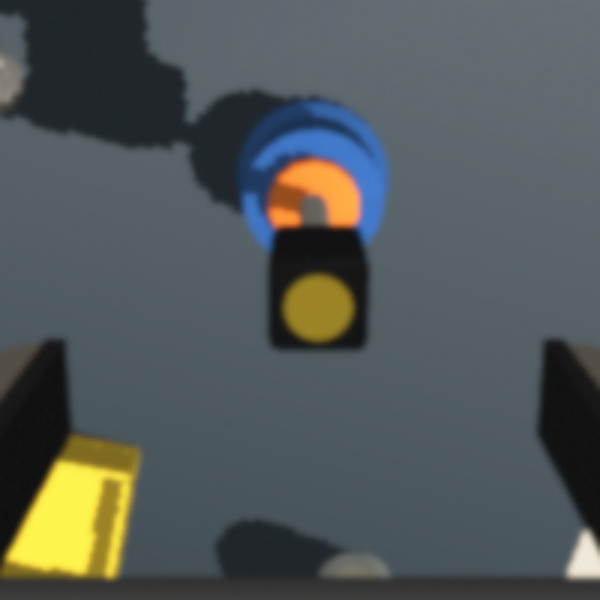

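The jaws are now square to the grip (319,308 in the crop), which lies about 2.6 mm towards tool +z. Descend and close.

```bash
python3 -m creep '[[[0,0,0],[0,0.001,0.0026],1],[[0,0,0],[0.02,0,0],1],[[0,0,0],[0.02,0,0],1],[[0,0,0],[0.02,0,0],1],[[0,0,0],[0.014,0,0],1],[[0,0,0],[0.008,0,0],1],[[0,0,0],[0,0,0],1],[[0,0,0],[0,0,0],-1],[[0,0,0],[0,0,0],-1],[[0,0,0],[0,0,0],-1],[[0,0,0],[0,0,0],-1],[[0,0,0],[0,0,0],-1],[[0,0,0],[0,0,0],-1],[[0,0,0],[0,0,0],-1],[[0,0,0],[0,0,0],-1],[[0,0,0],[0,0,0],-1]]' 40
```

```text
t: 4.52
tool_pos: [512.4, 137.2, 143.1]
tool_rot: [-1.598, 1.571, 0.241]
contact_force: [-0.2, -0.7, -0.4]
finger_gap: 0.372
```

```bash
python3 -m creep '[[[0,0,0],[0,0,0],-1],[[0,0,0],[0,0,0],-1],[[0,0,0],[0,0,0],-1],[[0,0,0],[0,0,0],-1],[[0,0,0],[0,0,0],-1],[[0,0,0],[0,0,0],-1]]' 40
```

```text
t: 5.02
tool_pos: [512.4, 137.2, 143.1]
tool_rot: [1.182, 1.571, 3.021]
contact_force: [0.8, 0.4, -1.0]
finger_gap: 0.258
```

```bash
python3 -m creep '[[[0,0,0],[-0.01,0,0],-1],[[0,0,0],[-0.01,0,0],-1],[[0,0,0],[-0.015,0,0],-1],[[0,0,0],[-0.02,0,0],-1],[[0,0,0],[-0.02,0,0],-1],[[0,0,0],[-0.02,0,0],-1],[[0,0,0],[-0.015,0,0],-1],[[0,0,0],[-0.01,0,0],-1],[[0,0,0],[0,0,0],-1],[[0,0,0],[0,0,0],-1]]' 40
python3 - <<'E'
from h import *
t=[511,-158.5,env.state()['tool_pos'][2]]
d,M=delta(t);print(d*1000,M.round(3),env.state()['finger_gap'])
hs={'port':95,'valve':0}
for n in ('wrist','side','scene'):
    im,dd,K,T=cam(n)
    for t in ('port','gauge_tip','collar_under','gauge_grip'):
        for q in env.place_of(n,t)[:1]: print(n,t,q['centre'],round(q['confidence'],2),ray_z(q['centre'],K,T,95).round(1) if t=='port' else '', 'o',T[:3,3].round(1),'r',(T[:3,:3]@np.linalg.inv(K)@[*q['centre'],1]).round(4))
E
```

```text
t: 5.85
tool_pos: [512.4, 137.1, 263.5]
tool_rot: [-1.43, 1.57, 0.409]
contact_force: [0.0, -0.4, -1.7]
finger_gap: 0.255
[-1.05060722e-01  7.96655408e+01 -2.84674111e+02] [[ 0.001 -0.964 -0.265]
 [ 0.    -0.265  0.964]
 [-1.    -0.001  0.   ]] 0.2552144341982098
wrist port [27.6, 107.3] 0.8 [ 509.2 -165.5   95. ] o [441.2 117.6 419.2] r [ 0.2191 -0.9119 -1.0443]
wrist collar_under [318.7, 207.4] 0.7  o [441.2 117.6 419.2] r [ 0.2693  0.0654 -0.961 ]
wrist gauge_grip [319.7, 265.4] 0.59  o [441.2 117.6 419.2] r [ 0.4405  0.1159 -0.9121]
side port [352.2, 193.2] 0.69 [ 520.4 -168.7   95. ] o [272.6 499.9 595.1] r [ 0.2859 -0.7712 -0.5768]
side gauge_tip [288.8, 265.0] 0.66  o [272.6 499.9 595.1] r [ 0.3825 -0.5908 -0.7371]
side collar_under [288.7, 250.2] 0.5  o [272.6 499.9 595.1] r [ 0.3942 -0.6114 -0.7046]
side gauge_grip [290.3, 299.9] 0.61  o [272.6 499.9 595.1] r [ 0.3518 -0.5439 -0.8134]
scene port [298.1, 183.5] 0.73 [ 503.8 -156.8   95. ] o [1126.1  306.8  586.1] r [-0.6789 -0.5058 -0.5357]
scene gauge_tip [432.5, 215.8] 0.88  o [1126.1  306.8  586.1] r [-0.8167 -0.2252 -0.592 ]
scene collar_under [437.1, 200.0] 0.5  o [1126.1  306.8  586.1] r [-0.8393 -0.2283 -0.5618]
scene gauge_grip [445.9, 145.1] 0.69  o [1126.1  306.8  586.1] r [-0.9087 -0.2525 -0.4574]
```

```bash
python3 -m creep '[[[0,0,0],[0,0.0027,-0.0098],-1],[[0,0,0],[0,0.0054,-0.0197],-1],[[0,0,0],[0,0.0054,-0.0197],-1],[[0,0,0],[0,0.0054,-0.0197],-1],[[0,0,0],[0,0.0054,-0.0197],-1],[[0,0,0],[0,0.0054,-0.0197],-1],[[0,0,0],[0,0.0054,-0.0197],-1],[[0,0,0],[0,0.0054,-0.0197],-1],[[0,0,0],[0,0.0054,-0.0197],-1],[[0,0,0],[0,0.0054,-0.0197],-1],[[0,0,0],[0,0.0054,-0.0197],-1],[[0,0,0],[0,0.0054,-0.0197],-1],[[0,0,0],[0,0.0027,-0.0098],-1],[[0,0,0],[0,0,0],-1],[[0,0,0],[0,0,0],-1],[[0,0,0],[0,0,0],-1]]' 40
python3 - <<'E'
from h import *
print(env.state()['tool_pos'],env.state()['contact_force'])
for n in ('wrist','scene','side'):
    im,dd,K,T=cam(n)
    if n=='wrist': cv2.imwrite('pics/w3.png',im); np.savez('w3.npz',im=im,dd=dd,K=K,T=T)
    for t in ('port','gauge_tip','collar_under','gauge_grip'):
        for q in env.place_of(n,t)[:1]: print(n,t,q['centre'],round(q['confidence'],2),ray_z(q['centre'],K,T,{'port':95,'gauge_tip':140.5,'collar_under':170.5,'gauge_grip':268.5}[t]).round(1))
E
```

```text
t: 7.93
tool_pos: [512.6, -106.6, 263.0]
tool_rot: [-0.023, 1.57, 1.817]
contact_force: [0.3, -0.4, -1.7]
finger_gap: 0.258
[ 512.57079309 -106.55570324  262.9947438 ] [ 0.30866556 -0.38668628 -1.70045088]
wrist port [273.0, 173.6] 0.89 [ 509.3 -159.6   95. ]
wrist collar_under [323.1, 206.4] 0.59 [ 509.  -105.8  170.5]
wrist gauge_grip [317.7, 266.0] 0.55 [ 514.5 -107.9  268.5]
scene port [296.0, 182.9] 0.67 [ 504.5 -161.8   95. ]
scene gauge_tip [316.3, 172.1] 0.83 [ 506.2 -109.4  140.5]
scene collar_under [317.0, 158.4] 0.48 [ 504.  -109.7  170.5]
scene gauge_grip [314.0, 107.7] 0.67 [ 493.5 -125.   268.5]
side port [352.2, 195.2] 0.63 [ 517.2 -161.3   95. ]
side gauge_tip [343.1, 191.4] 0.66 [ 517.7 -104.5  140.5]
side collar_under [349.6, 179.4] 0.62 [ 507.7 -111.5  170.5]
side gauge_grip [347.6, 133.2] 0.86 [ 524.3 -122.6  268.5]
```

View pics/w3.png

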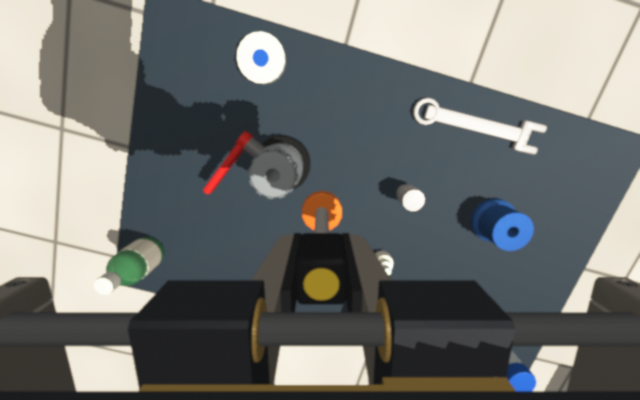

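The wrist view shows the valve mouth at (273,174), the collar at (322,210) and the grip held squarely. The three views put the port at about (−0.6, −54.4) mm from the rod. I'll move over it, with the tip about 10 mm above the rim, and look closely.

```bash
python3 -m creep '[[[0,0,0],[0,0.003,-0.0105],-1],[[0,0,0],[0,0.003,-0.0105],-1],[[0,0,0],[0,0.003,-0.0105],-1],[[0,0,0],[0,0.003,-0.0105],-1],[[0,0,0],[0,0.003,-0.0103],-1],[[0,0,0],[0.01,0,0],-1],[[0,0,0],[0.01,0,0],-1],[[0,0,0],[0.01,0,0],-1],[[0,0,0],[0.003,0,0],-1],[[0,0,0],[0,0,0],-1],[[0,0,0],[0,0,0],-1],[[0,0,0],[0,0,0],-1]]' 40
python3 - <<'E'
from h import *
s=env.state();print(s['tool_pos'],s['contact_force'])
zt=s['tool_pos'][2]-123
out=[]
for n in ('scene','side'):
    im,dd,K,T=cam(n)
    a={}
    for t in ('port','gauge_tip'):
        for q in env.place_of(n,t)[:1]: print(n,t,q['centre'],round(q['confidence'],2),ray_z(q['centre'],K,T,95 if t=='port' else zt).round(1))
    p=proj([512,-161,110],K,T).astype(int); print(p)
    c=im[p[1]-50:p[1]+50,p[0]-37:p[0]+38]; out.append(cv2.resize(c,(390,520),interpolation=cv2.INTER_CUBIC))
    print(n,'crop origin',p-[37,50])
cv2.imwrite('pics/c4.png',np.hstack(out))
E
```

```text
t: 9.68
tool_pos: [512.3, -162.0, 230.3]
tool_rot: [-1.904, 1.57, -0.064]
contact_force: [-0.5, 0.1, -0.8]
finger_gap: 0.261
[ 512.28223791 -161.98151764  230.33541419] [-0.4858179   0.13276525 -0.78611607]
scene port [296.9, 183.3] 0.55 [ 504.6 -159.4   95. ]
scene gauge_tip [294.3, 174.0] 0.91 [ 493.7 -174.   107.3]
[294 178]
scene crop origin [257 128]
side port [353.7, 194.6] 0.78 [ 515.1 -165.2   95. ]
side gauge_tip [352.7, 191.9] 0.59 [ 515.3 -157.6  107.3]
[354 190]
side crop origin [317 140]
```

View pics/c4.png

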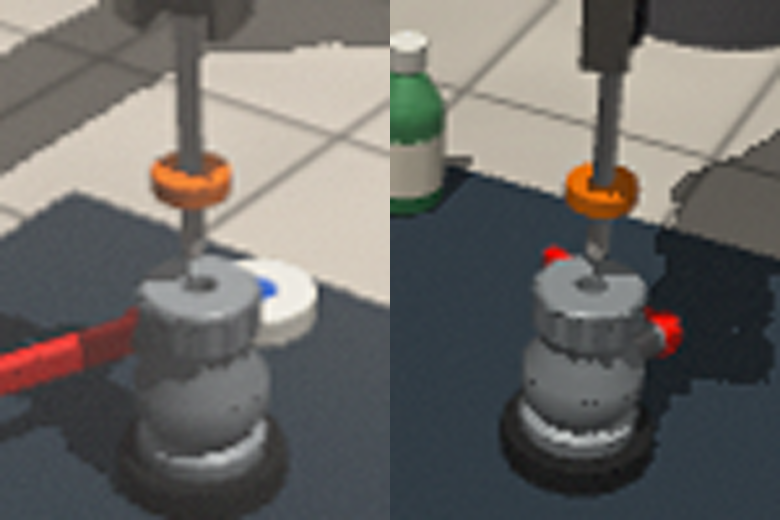

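The crop shows the tip just above the bore. In the scene half the bore is at (201,287) with the rod axis a little left of it, and in the side half the bore is at (592,285) with the rod a little right. I'll turn that into a correction.

Run:
```python
from h import *
from scipy.optimize import least_squares
cams={}
for n in ('scene','side'):
    c=env.calibration(n); cams[n]=(np.array(c['K']),np.array(c['world_from_camera']))
o={'scene':np.array([257,128]),'side':np.array([317,140])}
def px(n,x,y): return o[n]+(np.array([x-(390 if n=='side' else 0),y])+.5)/5.2-.5
def solve(z,sc,si):
    f=lambda q:[proj([*q,z],*cams['scene'])[0]-px('scene',*sc)[0],proj([*q,z],*cams['side'])[0]-px('side',*si)[0]]
    return least_squares(f,[512,-161]).x
zt=107.3
print('collar',solve(zt+35,(192,180),(601.5,190)))
print('rod near tip',solve(zt+18,(193.5,225),(600.5,235)))
print('tip',solve(zt+2,(195,255),(597.5,257)))
print('port hole',solve(95,(201,287),(592.5,285)))
print('nut',solve(88,(199.5,300),(590.5,300)))
# orange centroid refinement
for n in ('scene','side'):
    im,dd,K,T=cam(n); h=cv2.cvtColor(im,cv2.COLOR_BGR2HSV); x,y=o[n]; s=h[y:y+100,x:x+75]
    m=(s[...,0]>7)&(s[...,0]<20)&(s[...,1]>150); m[:25]=0; m[50:]=0
    yy,xx=np.where(m); print(n,m.sum(),(xx.min()+xx.max()+1)/2*5.2,xx.mean()*5.2+2.6)
```

```text
collar [ 509.50631516 -163.51048248]
rod near tip [ 508.61632761 -163.81796687]
tip [ 508.52067665 -163.49513105]
port hole [ 508.55517521 -160.76056186]
nut [ 509.1314755  -161.22926251]
scene 75 189.8 194.23733333333334
side 97 210.6 210.5463917525773
```

```bash
python3 -m creep '[[[0,0,0],[0,-0.0007,0.0024],-1],[[0,0,0],[0,0,0],-1],[[0,0,0],[0.003,0,0],-1],[[0,0,0],[0.003,0,0],-1],[[0,0,0],[0.003,0,0],-1],[[0,0,0],[0.002,0,0],-1],[[0,0,0],[0.002,0,0],-1],[[0,0,0],[0.001,0,0],-1],[[0,0,0],[0.001,0,0],-1],[[0,0,0],[0,0,0],-1],[[0,0,0],[0,0,0],-1]]' 40
```

```text
t: 11.0
tool_pos: [512.0, -159.8, 215.1]
tool_rot: [-1.859, 1.571, -0.02]
contact_force: [0.8, -0.7, -0.3]
finger_gap: 0.261
```

```bash
python3 -m creep '[[[0,0,0],[0.001,0,0],-1],[[0,0,0],[0.001,0,0],-1],[[0,0,0],[0.001,0,0],-1],[[0,0,0],[0.001,0,0],-1],[[0,0,0],[0.001,0,0],-1],[[0,0,0],[0.001,0,0],-1],[[0,0,0],[0.001,0,0],-1],[[0,0,0],[0.001,0,0],-1],[[0,0,0],[0,0,0],-1]]' 40
```

```text
t: 11.75
tool_pos: [511.8, -159.7, 206.8]
tool_rot: [1.141, 1.57, 2.98]
contact_force: [0.3, 0.6, -1.7]
finger_gap: 0.26
```

```bash
python3 -m creep '[[[0,0,0],[0.002,0,0],-1],[[0,0,0],[0.002,0,0],-1],[[0,0,0],[0.002,0,0],-1],[[0,0,0],[0.002,0,0],-1],[[0,0,0],[0.002,0,0],-1],[[0,0,0],[0.002,0,0],-1],[[0,0,0],[0.002,0,0],-1],[[0,0,0],[0.002,0,0],-1],[[0,0,0],[0,0,0],-1],[[0,0,0],[0,0,0],-1]]' 40
python3 - <<'E'
from h import *
out=[]
for n in ('scene','side'):
    im,dd,K,T=cam(n); p=proj([512,-160,110],K,T).astype(int)
    c=im[p[1]-50:p[1]+50,p[0]-37:p[0]+38]; out.append(cv2.resize(c,(390,520),interpolation=cv2.INTER_CUBIC))
cv2.imwrite('pics/c5.png',np.hstack(out)); print(env.state()['contact_force'])
E
```

```text
t: 12.58
tool_pos: [511.9, -159.8, 190.9]
tool_rot: [1.059, 1.571, 2.898]
contact_force: [-0.5, 0.7, -0.7]
finger_gap: 0.261
[-0.45457917 -0.20673412 -0.95402172]
```

View pics/c5.png

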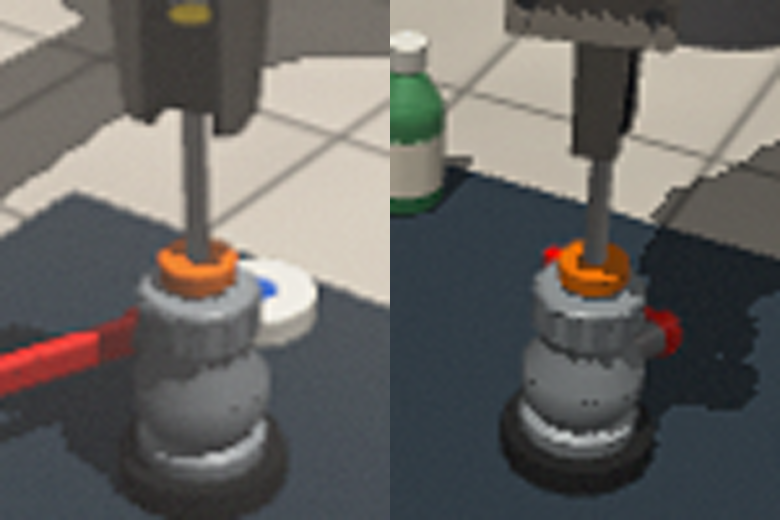

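The rod is in the bore, and the collar sits just above the rim (198,268 / 594,268). I now push slowly, reading the force.

```bash
python3 -m creep '[[[0,0,0],[0.0005,0,0],-1],[[0,0,0],[0.0005,0,0],-1],[[0,0,0],[0.0005,0,0],-1],[[0,0,0],[0.0005,0,0],-1],[[0,0,0],[0.0005,0,0],-1],[[0,0,0],[0.0005,0,0],-1],[[0,0,0],[0.0005,0,0],-1],[[0,0,0],[0.0005,0,0],-1],[[0,0,0],[0.0005,0,0],-1],[[0,0,0],[0.0005,0,0],-1],[[0,0,0],[0.0005,0,0],-1],[[0,0,0],[0.0005,0,0],-1]]' 40
```

```text
t: 13.68
tool_pos: [512.0, -159.8, 185.1]
tool_rot: [-1.258, 1.571, 0.58]
contact_force: [-0.9, -0.8, 2.0]
finger_gap: 0.258
```

```bash
python3 -m creep '[[[0,0,0],[0.0005,0,0],-1],[[0,0,0],[0.0005,0,0],-1],[[0,0,0],[0.0005,0,0],-1],[[0,0,0],[0.0005,0,0],-1],[[0,0,0],[0.0005,0,0],-1],[[0,0,0],[0.0005,0,0],-1]]' 40
```

```text
t: 14.18
tool_pos: [512.0, -159.8, 182.0]
tool_rot: [-1.41, 1.571, 0.429]
contact_force: [-0.8, 0.3, 2.1]
finger_gap: 0.256
```

```bash
python3 -m creep '[[[0,0,0],[0.0005,0,0],-1],[[0,0,0],[0.0005,0,0],-1],[[0,0,0],[0.0005,0,0],-1]]' 40
```

```text
t: 14.43
tool_pos: [511.9, -159.8, 180.5]
tool_rot: [0.443, 1.571, 2.282]
contact_force: [-1.1, 0.3, 2.1]
finger_gap: 0.259
```

```bash
python3 -m creep '[[[0,0,0],[0.0005,0,0],-1],[[0,0,0],[0.0005,0,0],-1],[[0,0,0],[0.0005,0,0],-1]]' 40
```

```text
t: 14.68
tool_pos: [511.9, -159.8, 179.0]
tool_rot: [0.622, 1.571, 2.461]
contact_force: [-1.3, 0.1, 3.1]
finger_gap: 0.259
```

```bash
python3 -m creep '[[[0,0,0],[0.0005,0,0],-1],[[0,0,0],[0.0005,0,0],-1],[[0,0,0],[0.0005,0,0],-1]]' 40
```

```text
t: 14.93
tool_pos: [511.9, -159.8, 177.5]
tool_rot: [0.589, 1.571, 2.428]
contact_force: [-2.6, 0.1, 1.9]
finger_gap: 0.259
```

```bash
python3 -m creep '[[[0,0,0],[0.0005,0,0],-1],[[0,0,0],[0.0005,0,0],-1],[[0,0,0],[0.0005,0,0],-1]]' 40
```

```text
t: 15.18
tool_pos: [511.9, -159.8, 176.0]
tool_rot: [0.851, 1.571, 2.69]
contact_force: [-1.4, 0.6, 1.9]
finger_gap: 0.261
```

```bash
python3 -m creep '[[[0,0,0],[0.0005,0,0],-1],[[0,0,0],[0.0005,0,0],-1],[[0,0,0],[0.0005,0,0],-1]]' 40
```

```text
t: 15.43
tool_pos: [511.9, -159.8, 174.5]
tool_rot: [1.351, 1.571, -3.094]
contact_force: [-2.0, 0.0, 1.7]
finger_gap: 0.254
```

```bash
python3 -m creep '[[[0,0,0],[0.0005,0,0],-1],[[0,0,0],[0.0005,0,0],-1],[[0,0,0],[0.0005,0,0],-1]]' 40
```

```text
t: 15.68
tool_pos: [511.9, -159.8, 173.0]
tool_rot: [0.914, 1.571, 2.753]
contact_force: [-1.5, 0.7, 1.8]
finger_gap: 0.259
```

```bash
python3 -m creep '[[[0,0,0],[0.0005,0,0],-1],[[0,0,0],[0.0005,0,0],-1],[[0,0,0],[0.0005,0,0],-1]]' 40
```

```text
t: 15.93
tool_pos: [511.9, -159.8, 171.5]
tool_rot: [0.948, 1.571, 2.787]
contact_force: [-1.6, 0.3, 2.3]
finger_gap: 0.259
```

```bash
python3 -m creep '[[[0,0,0],[0.0005,0,0],-1],[[0,0,0],[0.0005,0,0],-1],[[0,0,0],[0.0005,0,0],-1]]' 40
```

```text
t: 16.18
tool_pos: [511.9, -159.8, 170.0]
tool_rot: [0.927, 1.571, 2.765]
contact_force: [-1.9, 0.4, 2.2]
finger_gap: 0.26
```

```bash
python3 -m creep '[[[0,0,0],[0.0005,0,0],-1],[[0,0,0],[0.0005,0,0],-1],[[0,0,0],[0.0005,0,0],-1]]' 40
```

```text
t: 16.43
tool_pos: [512.0, -159.8, 168.6]
tool_rot: [-2.094, 1.571, -0.255]
contact_force: [-1.1, 0.4, 1.1]
finger_gap: 0.257
```

```bash
python3 -m creep '[[[0,0,0],[0.0005,0,0],-1],[[0,0,0],[0.0005,0,0],-1],[[0,0,0],[0.0005,0,0],-1]]' 40
```

```text
t: 16.68
tool_pos: [512.0, -159.8, 167.1]
tool_rot: [-1.84, 1.571, -0.002]
contact_force: [-1.7, 0.2, 2.3]
finger_gap: 0.261
```

```bash
python3 -m creep '[[[0,0,0],[0.0005,0,0],-1],[[0,0,0],[0.0005,0,0],-1],[[0,0,0],[0.0005,0,0],-1]]' 40
```

```text
t: 16.93
tool_pos: [512.0, -159.8, 165.5]
tool_rot: [-1.997, 1.571, -0.158]
contact_force: [-1.9, -0.6, 1.7]
finger_gap: 0.255
```

```bash
python3 -m creep '[[[0,0,0],[0.0005,0,0],-1],[[0,0,0],[0.0005,0,0],-1],[[0,0,0],[0.0005,0,0],-1]]' 40
```

```text
t: 17.18
tool_pos: [511.9, -159.8, 164.0]
tool_rot: [0.657, 1.571, 2.496]
contact_force: [-2.8, -0.1, 2.6]
finger_gap: 0.259
```

```bash
python3 -m creep '[[[0,0,0],[0.0005,0,0],-1],[[0,0,0],[0.0005,0,0],-1],[[0,0,0],[0.0005,0,0],-1]]' 40
```

```text
t: 17.43
tool_pos: [511.9, -159.8, 162.5]
tool_rot: [1.133, 1.571, 2.972]
contact_force: [-3.0, -0.8, 2.0]
finger_gap: 0.261
```

```bash
python3 -m creep '[[[0,0,0],[0.0005,0,0],-1],[[0,0,0],[0.0005,0,0],-1],[[0,0,0],[0.0005,0,0],-1]]' 40
```

```text
t: 17.68
tool_pos: [512.0, -159.8, 161.1]
tool_rot: [-2.067, 1.571, -0.228]
contact_force: [-1.7, 0.3, 2.0]
finger_gap: 0.256
```

```bash
python3 -m creep '[[[0,0,0],[0.0005,0,0],-1],[[0,0,0],[0.0005,0,0],-1],[[0,0,0],[0.0005,0,0],-1]]' 40
```

```text
t: 17.93
tool_pos: [512.0, -159.8, 159.6]
tool_rot: [-1.902, 1.571, -0.064]
contact_force: [-2.3, 0.1, 2.6]
finger_gap: 0.255
```

```bash
python3 -m creep '[[[0,0,0],[0.0005,0,0],-1],[[0,0,0],[0.0005,0,0],-1],[[0,0,0],[0.0005,0,0],-1]]' 40
```

```text
t: 18.18
tool_pos: [512.2, -159.8, 158.5]
tool_rot: [-1.677, 1.57, 0.162]
contact_force: [-2.7, 0.6, 7.4]
finger_gap: 0.26
```

Force jumped by about 5 N, so this is the bottom. I'll settle, then take tiny steps.

```bash
python3 -m creep '[[[0,0,0],[0,0,0],-1],[[0,0,0],[0,0,0],-1]]' 40
```

```text
t: 18.35
tool_pos: [512.2, -159.8, 158.5]
tool_rot: [-1.695, 1.57, 0.144]
contact_force: [-1.6, 0.4, 5.4]
finger_gap: 0.261
```

```bash
python3 -m creep '[[[0,0,0],[0.0003,0,0],-1],[[0,0,0],[0,0,0],-1]]' 40
```

```text
t: 18.52
tool_pos: [512.2, -159.8, 158.4]
tool_rot: [-1.613, 1.57, 0.225]
contact_force: [-2.6, 0.4, 6.4]
finger_gap: 0.257
```

```bash
python3 -m creep '[[[0,0,0],[0.0004,0,0],-1],[[0,0,0],[0,0,0],-1]]' 40
```

```text
t: 18.68
tool_pos: [512.3, -159.8, 158.2]
tool_rot: [-1.588, 1.57, 0.251]
contact_force: [-2.6, 1.4, 7.6]
finger_gap: 0.261
```

```bash
python3 -m creep '[[[0,0,0],[0.0003,0,0],-1],[[0,0,0],[0,0,0],-1]]' 40
```

```text
t: 18.85
tool_pos: [512.4, -159.8, 158.1]
tool_rot: [-1.548, 1.57, 0.291]
contact_force: [-3.1, 0.8, 9.2]
finger_gap: 0.259
```

```bash
python3 -m creep '[[[0,0,0],[0.0004,0,0],-1],[[0,0,0],[0,0,0],-1]]' 40
```

```text
t: 19.02
tool_pos: [512.4, -159.8, 157.8]
tool_rot: [-1.544, 1.57, 0.295]
contact_force: [-3.5, 0.2, 9.5]
finger_gap: 0.261
```

```bash
python3 -m creep '[[[0,0,0],[0.0004,0,0],-1],[[0,0,0],[0,0,0],-1],[[0,0,0],[0,0,0],-1]]' 40
```

```text
t: 19.27
tool_pos: [512.5, -159.8, 157.6]
tool_rot: [-1.553, 1.57, 0.286]
contact_force: [-4.0, 0.7, 12.1]
finger_gap: 0.259
```

Bottom felt firmly: about 13 N in total, roughly 10 N of it on the seal, at a depth of about 60 mm. I ease off part of the load and then open.

```bash
python3 -m creep '[[[0,0,0],[-0.0005,0,0],-1],[[0,0,0],[-0.0005,0,0],-1],[[0,0,0],[-0.0005,0,0],-1],[[0,0,0],[0,0,0],-1]]' 40
```

```text
t: 19.6
tool_pos: [512.2, -159.8, 158.3]
tool_rot: [-1.694, 1.57, 0.145]
contact_force: [-2.5, 0.3, 5.5]
finger_gap: 0.259
```

```bash
python3 -m creep '[[[0,0,0],[-0.0004,0,0],-1],[[0,0,0],[0,0,0],-1],[[0,0,0],[0,0,0],-0.4],[[0,0,0],[0,0,0],-0.3],[[0,0,0],[0,0,0],-0.2],[[0,0,0],[0,0,0],0],[[0,0,0],[0,0,0],0.2],[[0,0,0],[0,0,0],0.5],[[0,0,0],[0,0,0],0.5],[[0,0,0],[0,0,0],0.5],[[0,0,0],[0,0,0],0.5],[[0,0,0],[0,0,0],0.5]]'
```

```text
t: 20.6
tool_pos: [512.0, -159.8, 158.2]
tool_rot: [-1.909, 1.571, -0.07]
contact_force: [-0.1, -0.3, 0.4]
finger_gap: 0.748
```

Both jaws are free. Retract straight up and look.

```bash
python3 -m creep '[[[0,0,0],[-0.01,0,0],0.5],[[0,0,0],[-0.015,0,0],0.5],[[0,0,0],[-0.02,0,0],0.5],[[0,0,0],[-0.02,0,0],0.5],[[0,0,0],[-0.02,0,0],0.5],[[0,0,0],[-0.02,0,0],0.5],[[0,0,0],[-0.01,0,0],0.5],[[0,0,0],[0,0,0],0.5],[[0,0,0],[0,0,0],0.5]]'
python3 - <<'E'
from h import *
out=[]
for n in ('scene','side'):
    im,dd,K,T=cam(n); p=proj([512,-160,110],K,T).astype(int)
    for t,z in (('collar_under',95),('gauge_grip',163)):
        for q in env.place_of(n,t)[:1]: print(n,t,q,'expected',proj([509,-161,z],K,T).round(1))
    c=im[p[1]-50:p[1]+50,p[0]-37:p[0]+38]; out.append(cv2.resize(c,(390,520),interpolation=cv2.INTER_CUBIC))
cv2.imwrite('pics/c6.png',np.hstack(out)); print(env.state()['contact_force'])
E
```

```text
t: 21.35
tool_pos: [512.0, -159.7, 273.4]
tool_rot: [-1.692, 1.57, 0.147]
contact_force: [0.1, 0.2, -0.8]
finger_gap: 0.751
scene collar_under {'centre': [295.5, 184.3], 'confidence': 0.66} expected [295. 184.]
scene gauge_grip {'centre': [295.8, 154.5], 'confidence': 0.8} expected [294.5 155.4]
side collar_under {'centre': [356.4, 195.1], 'confidence': 0.56} expected [355.4 196.3]
side gauge_grip {'centre': [355.2, 166.7], 'confidence': 0.81} expected [357.8 171.4]
[0.05881432 0.02384535 0.8106338 ]
```

View pics/c6.png

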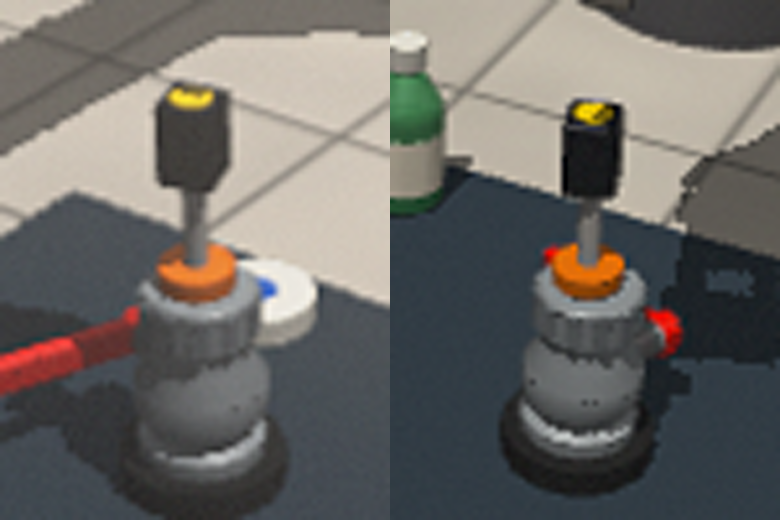

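The gauge stands in the port, upright and free, with the collar on the rim (198,272 / 589,268). Handing in.

```bash
python3 -c "
from cell import env; print(env.sign_off())"
```

```text
the job is handed in; nothing more can be done
None
```

The gauge is standing in the valve's port, let go, with its rod on the bottom and the orange collar on the rim. I handed the job in at about 21.5 s of the 51 s allowed.

- **Pushing down:** The collar slid at a steady 3 N or so. The bottom showed as a clear rise in force at a depth of about 60 mm, inside the expected 38–62 mm. I pressed to about 13 N in total, roughly 10 N of it on the seal. I then eased most of that off, opened the gripper and backed straight up.
- **Last checks:** The scene and side pictures show the gauge upright with the collar on the rim, and the force on the tool back to about zero. The detected collar and grip points were about 1–2 px from where I expected them. The exception was the grip in the side view, about 5 px (roughly 12 mm) off. I put that down to the side camera's calibration or a slight lean in the bore, and did not follow it up.
- **Not checked:** I could not measure whether the seal springing back lifted the collar off the rim; it could be up to about 1 mm, too small to see in these pictures. I also did not measure the bystander parts again at the end. The arm stayed well clear of them, and I felt no unexpected contact.

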